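Push the water spout into its coupling

ROBOT

A 6-joint arm with a two-finger parallel gripper is mounted at the origin on the work surface. World frame = base frame: x ahead of the robot, y to its left, z up, the work surface at z = 0. Lengths are in m, angles in rad, forces in N, time in s.
With the tool pointing down it reaches from about 0.375 to 0.975 m from the base axis. Payload 3.8 kg.
Tool frame: the origin (TCP) lies on the centre line of the jaws, within the pads' length; the fingertips stand 17 mm ahead of it and the grasp point (between the pads) lies 2 mm behind it (bot.tip_extent is the distance from the TCP to the fingertips, in m); z points along the fingers, y is the line along which they close (so a half turn about z gives the same grasp; the last joint's range is limited). The gripper opens to 85 mm and grips with 20 to 120 N. Pads are 22 mm wide; open, the fingers measure 114 mm over their backs; the gripper's body (76 mm by 85 mm) begins 54 mm behind the grasp point. The pads swing forward as they close: fully open they stand 13 mm farther back than shut.
Start: joints at [1.107, 0.264, 1.604, -0, 1.274, -0.037], TCP at [0.279, 0.614, 0.226] pointing down, gripper open.
Joint ranges: [-2.63, 2.63], [-0.94, 2.18], [0.31, 2.57], [-1.31, 4.45], [0, 2.66], [-2.55, 2.55]. Speed limits (rad/s): [2.57, 2.57, 3.14, 3.14, 3.14, 3.14].

INTERFACE

Orientations are given as a rotation vector (axis times angle).
In Python, from workcell import readout, read_camera, finish_job, bot gives the robot as it stands.
- The arm moves only by the tool jog_arm, never from a script. Its argument "deltas" is one flat list of numbers, 7 for each row, row after row: the shift along the tool's x, y, z in m, then the turn, a rotation vector about the tool's x, y, z in degrees, then the gripper command: -1 is shut, 1 is fully open, values between are in proportion. A call has 1 to 8 rows; each row is the pose to reach, as a shift and turn from the pose commanded when the call began, along the tool's axes at that moment; what a row does not reach only later rows make up. A row lasts 1/10 s, in which the tool goes at most 50 mm and 8.59 degrees, less where a joint would pass 70% of its speed; a pose out of reach is approached as far as the arm can. A call with a gripper value outside its range is refused whole. The fingers move at their own pace and stop on an object; "squeeze" is the grip in N (left out, the last holds). Time passes only in rows, so rows that repeat a pose let the fingers close. It gives the time, the measured TCP pose, the force, the opening and the grip force at its end, in the units of the state.
- readout.read_state(): the state, without advancing time (a new reading comes with each control period).
- read_camera(name): name is "scene" or "top" or "wrist"; returns a dict with "color" (420x560x3 uint8, blue, green, red), "fx", "fy", "cx", "cy" (pixels), "dist" ([k1, k2, p1, p2, k3] as OpenCV has them; the pictures are not rectified), "origin" and "attitude" of the camera in the world. Camera axes: x right, y down, z forward; pixel columns grow to the right and rows downward; lengths in m; the calibration is good to about 2 mm. A picture is of the moment at which its call begins. There is no depth.
- finish_job(): hands the job in; it is judged then, once.
The state is a dict: "time": time; "q": joint angles; "joint_vel": joint speeds; "joint_torque": joint torques, N m; "tool_pos": TCP position; "tcp_rot": TCP orientation; "wrist_force": force on the tool from outside, world axes, zero at the start; "torque": the same for the moment, N m; "width": opening from 0.0 (shut) to 1.0 (fully open); "grip_force": force on a finger pad.
Only numpy, scipy, OpenCV 4.12 (cv2) and the standard library are available. Lean on these libraries where they do the work, as an engineer would, in place of code of your own. Each camera call takes 0.05 s, during which the arm holds its last target. There are 200 camera calls.

TASK

Take the steel water spout out of its birch drying stand and gently push its tube into the blue-collared push-in coupling of the tap until it clicks past the grip and stays locked in by itself, with the spout's mouth over the round drip tray. Do not force it, leave the carafe, the saucer and the cup where they stand, and let go at the end.

Things in the scene. Friction and masses are not known exactly. Their poses are not given: they have to be found in the camera images.
- spout: Loose steel water spout, 0.16 to 0.26 kg, upright at the start. Origin: centre of the tube's lower tip; z up the tube, x along its side arm. Tube 16 mm in diameter, tip narrowing to 9 mm over the lowest 7 mm; locking groove 10 mm in diameter from 10 to 22 mm above the tip; flange 28 mm across, 5 mm thick, its underside 80 mm above the tip; black grip block on top.
- spout_grip (a point): Centre of the spout's black square grip block, 149 mm above the tip on the tube's axis; axes as the spout's. Block 26 x 26 mm across (sides along x and y), 132 to 166 mm above the tip. The arm, 12 mm thick, leaves its +x side at mid height. Squeeze it across its y sides from above, so that the arm runs out between the fingers.
- spout_mouth (a point): The spout's open mouth at the end of its arm: 90 mm along x from the tube's axis, 126 mm above the tip.
- stand_hole (a point): Centre of the 20 mm hole in the top plate of the fixed birch drying stand, on the upper face, 105 mm above the bar. Plate 90 x 90 mm, 16 mm thick, on two side walls. The spout's flange rests on this face, the tube hangs loosely in the hole, its tip 25 mm above the bar; lifting it straight up by 85 mm frees it.
- coupling_mouth (a point): Centre of the mouth of the fixed, upright push-in coupling, at the top of its blue collar (42 mm across), 100 mm above the bar; z up along the bore, x towards the drip tray. The mouth is a funnel 24 mm wide that narrows within 4 mm to a bore 18 mm in diameter. The tube can turn in the bore.
- coupling: The fixed coupling; origin under its axis, on the bar. Spring balls inside are pushed apart by the tip (5 to 12 N down) and snap into the groove: locked, the tip is 34 to 66 mm below the mouth. That depth differs every time and cannot be seen; resistance starts about 12 mm before it, a hard stop lies 1.5 mm beyond. More than 25 N does damage. A locked spout stays in against a light pull.
- tray_centre (a point): Centre of the top of the round steel drip tray (100 mm in diameter, 12 mm high), fixed to the coupling 90 mm from its axis along the coupling's x.
- valve (a joint): How far the spout's tip has pushed down the spring valve inside the coupling, in m: 0 untouched, about 0.0044 with the spout locked in and let go, 0.0065 at the hard stop. Its spring (about 1 N per mm) pushes a spout that has not locked back up.
- carafe: Empty glass carafe, 84 mm wide, 140 mm high, loose; origin at the centre of its underside. Leave it alone.
- saucer: Grey saucer, 116 mm across, 8 mm high, loose; origin under its centre. Leave it alone.
- cup: Grey espresso cup on the saucer, 62 mm wide, 55 mm high, with a handle; origin under its centre. Leave it alone.

How it is judged:
On the way, in this order (a step that is already met when the one before it is completed fails the run):
1. the spout is lifted clear of the drying stand, tip above the stand's top (height (world z) of spout above 0.107 m), for 0.1 s.
2. the tube is pushed in past the grip: valve pushed down more than 3 mm (value of joint valve above 0.003 m and z of spout in the frame of coupling_mouth below -0.03 m), for 0.1 s.
At the end, for the whole second after the job is handed in: The spout is released and at rest, locked in the coupling: tip more than 30 mm below the mouth and within 6 mm of its axis, upright within 0.12 rad, valve held down more than 3 mm, and the spout's mouth within 50 mm (horizontally) of the drip tray's centre (all of step 2 and horizontal distance between spout and coupling_mouth below 0.006 m and angle between spout's own z axis and vertical below 0.12 rad and horizontal distance between spout_mouth and tray_centre below 0.05 m and linear speed of spout below 0.03 m/s); the robot touches nothing.
It fails at once if the spout and the coupling press on each other with more than 25 N (contact force between spout and coupling above 25 N).
It fails at once if the carafe is moved more than 20 mm or tipped (distance of carafe from where it was at the start of the episode above 0.02 m or angle between carafe's own z axis and vertical above 0.3 rad).
It fails at once if the saucer or the cup is moved more than 20 mm or the cup is tipped (distance of any of saucer, cup from where it was at the start of the episode above 0.02 m or angle between cup's own z axis and vertical above 0.3 rad).
It also fails if it takes over 56 s, if anything falls off the work surface, if the arm or the gripper's body presses on something with over 40 N, if the wrist force passes 120 N, or if a joint passes its speed limit or range.

## Working session

There is one attempt and no reset: what is moved stays moved. The work goes in short steps, Python scripts to look and compute and a tool call to move; the robot and the scene stay as the last step left them, time stands still between calls to the robot, and variables do not carry over. Pictures are saved under pics/ and viewed, at most 10 in all, crops included, and the job is handed in when it is done.

Besides the shell and the picture viewer there is one more tool, called after "Call:" by a JSON object that holds its "fn" and its "kwargs", one argument or row to a line. jog_arm: Moves the arm, as the interface text tells. Its arguments: {"type":"object","properties":{"deltas":{"type":"array"},"squeeze":{"type":"number"}},"required":["deltas"]}

```bash
mkdir -p pics
cat > h.py <<'E'
import numpy as np, cv2, json
from workcell import readout, read_camera, finish_job, bot
from scipy.spatial.transform import Rotation as R
def snap(name,fn):
    c=read_camera(name); cv2.imwrite('pics/'+fn+'.png',c['color'])
    m={k:np.array(c[k]).tolist() for k in c if k!='color'}; json.dump(m,open('pics/'+fn+'.json','w')); return c
def load(fn): return json.load(open('pics/'+fn+'.json'))
def rot(c):
    a=np.array(c['attitude'],float)
    return a if a.shape==(3,3) else (R.from_rotvec(a).as_matrix() if a.size==3 else None)
def ray(c,u,v):
    K=np.array([[c['fx'],0,c['cx']],[0,c['fy'],c['cy']],[0,0,1.]])
    p=cv2.undistortPoints(np.array([[[u,v]]],float),K,np.array(c['dist'],float))[0,0]
    return np.array(c['origin']),rot(c)@np.array([p[0],p[1],1])
def atz(c,u,v,z):
    o,d=ray(c,u,v); return o+d*(z-o[2])/d[2]
def proj(c,P):
    K=np.array([[c['fx'],0,c['cx']],[0,c['fy'],c['cy']],[0,0,1.]]); r=rot(c)
    rv=cv2.Rodrigues(r.T)[0]; t=-r.T@np.array(c['origin'])
    return cv2.projectPoints(np.array(P,float).reshape(-1,1,3),rv,t,K,np.array(c['dist'],float))[0][:,0]
E
python3 - <<'E'
from h import *
for n in('top','scene'):
    c=snap(n,n+'0'); print(n,c['attitude'],c['origin'],c['fx'])
a=cv2.imread('pics/top0.png');b=cv2.imread('pics/scene0.png')
print(readout.read_state())
E
```

```text
top [-2.13462488  2.13981065 -0.25415542] [0.43890882 0.01754188 0.78095161] 420.96792756963174
scene [-1.94183071 -1.0981242   0.5796224 ] [ 1.10437635 -0.295787    0.53476033] 445.6074770307047
{'time': 0.1, 'q': array([ 1.10711452e+00,  2.64679656e-01,  1.60526591e+00,  1.65242423e-05,
        1.27369300e+00, -3.68904424e-02]), 'joint_vel': array([ 6.05860940e-04, -1.59372170e-03, -2.58630035e-03,  6.20936225e-04,
        5.85222325e-05, -1.07264084e-03]), 'joint_torque': array([ 7.24890833e-04, -5.16710079e+01, -3.68589485e+01, -2.30203595e-04,
        6.43857638e-03,  2.31984262e-05]), 'tool_pos': array([0.27910337, 0.61384578, 0.22486992]), 'tcp_rot': array([-0.66522234, -3.0698199 ,  0.00310692]), 'wrist_force': array([ 0.10774092,  0.47951883, -0.85844184]), 'torque': array([ 0.00297955, -0.03746455,  0.02131374]), 'grip_force': 0.0, 'width': 0.999611080714375}
```

View pics/top0.png

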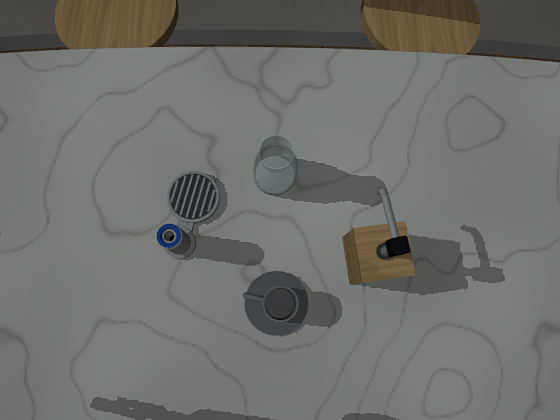

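View pics/scene0.png

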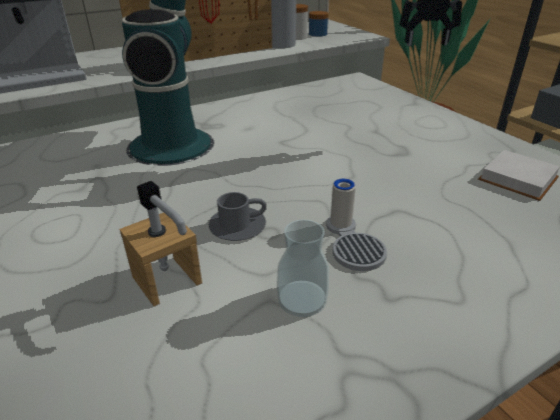

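Top view: stand plate around (383,252), black grip at (398,246), arm end at (382,190); blue collar at (169,237), tray at (194,196), carafe at (276,165), saucer at (276,303). I'll enlarge the two parts that matter.

Run:
```python
from h import *
a=cv2.imread('pics/top0.png')
x=cv2.resize(a[175:290,335:425],None,fx=4.4,fy=4.4,interpolation=cv2.INTER_CUBIC)
y=cv2.resize(a[160:275,140:230],None,fx=4.4,fy=4.4,interpolation=cv2.INTER_CUBIC)
cv2.imwrite('pics/crop0.png',np.hstack([x,y])); print(x.shape)
```

```text
(506, 396, 3)
```

View pics/crop0.png

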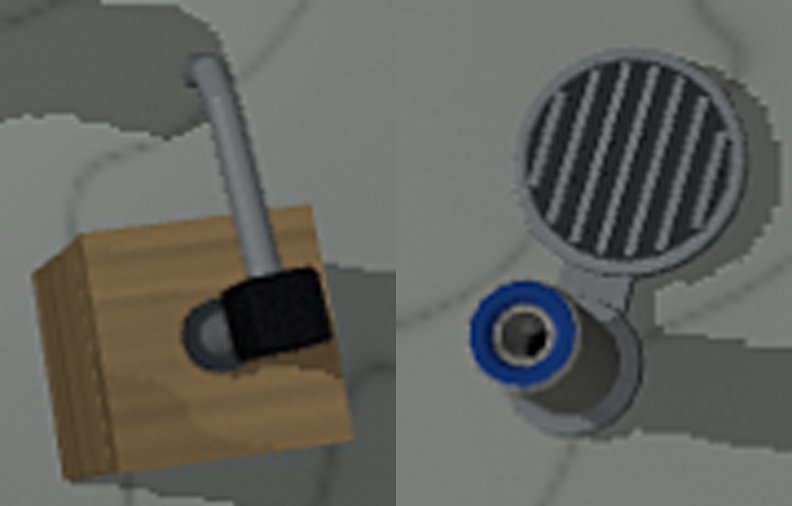

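Run:
```python
from h import *
c=load('top0')
A=lambda u,v,z:atz(c,335+u/4.4,175+v/4.4,z)
B=lambda u,v,z:atz(c,140+(u-396)/4.4,160+v/4.4,z)
cs=[A(*p,.105) for p in((78,235),(310,206),(353,438),(115,472))]
print([np.linalg.norm(cs[i]-cs[i-1]).round(4) for i in range(4)],np.mean(cs,0), [np.degrees(np.arctan2(*(cs[i]-cs[i-1])[1::-1])).round(1) for i in range(4)])
g=A(277,312,.174);m=A(207,66,.157);print('grip',g,'flange',A(214,336,.108),'mouth',m,'armyaw',np.degrees(np.arctan2(*(m-g)[1::-1])),np.linalg.norm(m-g))
k=B(524,334,.1);t=B(632,162,.012);print('coup',k,'tray',t,np.degrees(np.arctan2(*(t-k)[1::-1])),np.linalg.norm((t-k)[:2]))
for r in((524-53,334),(577,334)):print(B(*r,.1))
print('carafe',atz(c,276,172,.05),'saucer',atz(c,276,303,.004))
s=load('scene0');print('scene proj',proj(s,[k,t,np.mean(cs,0),g]).round(1))
print(R.from_rotvec([-0.66522234, -3.0698199 ,  0.00310692]).as_matrix().round(3))
```

```text
[np.float64(0.0885), np.float64(0.0907), np.float64(0.0884), np.float64(0.0915)] [ 0.5076128  -0.17968598  0.105     ] [np.float64(6.9), np.float64(-83.1), np.float64(-172.6), np.float64(97.0)]
grip [ 0.50873542 -0.18131015  0.174     ] flange [ 0.50754811 -0.17836156  0.108     ] mouth [ 0.59815319 -0.16668018  0.157     ] armyaw 9.292048270987824 0.09218770609450071
coup [0.5342999  0.17114099 0.1       ] tray [0.62049503 0.14811047 0.012     ] -14.95943912903836 0.08921886237246247
[0.53423615 0.19093368 0.1       ]
[0.53435515 0.15141373 0.1       ]
carafe [ 0.65793744 -0.00512021  0.05      ] saucer [ 0.42499499 -0.00547215  0.004     ]
scene proj [[343.  182.9]
 [357.8 247.4]
 [157.3 230.7]
 [149.  195. ]]
[[-0.91   0.414 -0.001]
 [ 0.414  0.91  -0.002]
 [ 0.    -0.002 -1.   ]]
```

Sizes check out (plate 90 mm, collar 40 mm, tray 89 mm from the axis). The spout is at (0.508, -0.179) with yaw about 8–9°, and the coupling is at (0.534, 0.171) with yaw about -15°. I'll move over the spout.

Call:
{"fn": "jog_arm", "kwargs": {
  "deltas": [-0.537, -0.627, -0.035, 0, 0, -33, 1, -0.537, -0.627, -0.035, 0, 0, -33, 1, -0.537, -0.627, -0.035, 0, 0, -33, 1, -0.537, -0.627, -0.035, 0, 0, -33, 1, -0.537, -0.627, -0.035, 0, 0, -33, 1, -0.537, -0.627, -0.035, 0, 0, -33, 1, -0.537, -0.627, -0.035, 0, 0, -33, 1, -0.537, -0.627, -0.035, 0, 0, -33, 1]
}}

```text
time: 0.9
tool_pos: [0.3902, 0.2285, 0.2428]
tcp_rot: [0.235, -3.133, 0.0]
wrist_force: [1.4, 0.8, 1.3]
width: 1.002
grip_force: 0.0
```

Call:
{"fn": "jog_arm", "kwargs": {
  "deltas": [-0.056, -0.42, -0.015, 0, 0, 0, 1, -0.056, -0.42, -0.015, 0, 0, 0, 1, -0.056, -0.42, -0.015, 0, 0, 0, 1, -0.056, -0.42, -0.015, 0, 0, 0, 1, -0.056, -0.42, -0.015, 0, 0, 0, 1, -0.056, -0.42, -0.015, 0, 0, 0, 1, -0.056, -0.42, -0.015, 0, 0, 0, 1, -0.056, -0.42, -0.015, 0, 0, 0, 1]
}}

```text
time: 1.7
tool_pos: [0.5014, -0.1555, 0.2569]
tcp_rot: [0.233, -3.133, -0.001]
wrist_force: [1.2, -0.5, 0.6]
width: 1.002
grip_force: 0.0
```

Call:
{"fn": "jog_arm", "kwargs": {
  "deltas": [0, 0, 0, 0, 0, 0, 1, 0, 0, 0, 0, 0, 0, 1]
}}

```text
time: 1.9
tool_pos: [0.5011, -0.1543, 0.2564]
tcp_rot: [0.229, -3.132, -0.002]
wrist_force: [-0.4, 0.4, -0.6]
width: 0.998
grip_force: 0.0
```

Run:
```python
from h import *
snap('wrist','w1'); s=readout.read_state(); print(s['tool_pos'],s['tcp_rot'],s['q'],s['wrist_force'])
```

```text
[ 0.50091897 -0.15316398  0.25642758] [ 2.32360926e-01 -3.13146720e+00 -2.06737117e-03] [-3.44687995e-01 -4.09415827e-02  1.88480437e+00  6.08880889e-04
  1.29965016e+00 -2.06378036e+00] [ 0.00942279  0.08117446 -0.81872017]
```

View pics/w1.png

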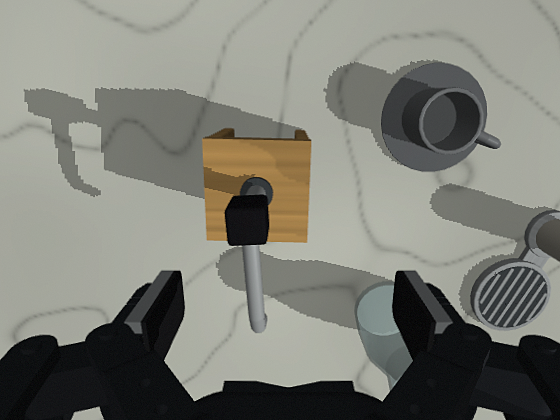

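Wrist view: plate corners (203,139),(311,139),(307,242),(207,240), flange at (257,190), block top around (248,226), arm end at (260,326). I'll cross-check the pose.

Run:
```python
from h import *
c=load('w1'); print(c['origin'])
cs=[atz(c,*p,.105) for p in((203,139),(311,139),(307,242),(207,240))]
print(np.mean(cs,0),[np.linalg.norm(cs[i]-cs[i-1]).round(4) for i in range(4)])
print('flange',atz(c,257,190,.108))
m=atz(c,259,326,.151);print('mouth',m)
for z,y in((.191,None),(.157,None),):
  for ang in (4,9,14):
    b=np.array([.508,-.179]);a=np.radians(ang);x=np.array([np.cos(a),np.sin(a)]);yv=np.array([-x[1],x[0]])
    print(z,ang,proj(c,[[*(b+x*i*.013+yv*j*.013),z] for i,j in((1,1),(1,-1),(-1,-1),(-1,1))]).round(0).tolist(),proj(c,[[*(b+.09*x),.151]]).round(0))
```

```text
[0.42698076263151025, -0.1654621396691555, 0.40424203639220513]
[ 0.50909394 -0.17992441  0.105     ] [np.float64(0.0894), np.float64(0.0887), np.float64(0.0911), np.float64(0.0894)]
flange [ 0.50641402 -0.17993756  0.108     ]
mouth [ 0.60887505 -0.16237734  0.151     ]
0.191 4 [[267.0, 246.0], [226.0, 243.0], [227.0, 204.0], [269.0, 208.0]] [[248. 313.]]
0.191 9 [[269.0, 245.0], [228.0, 245.0], [226.0, 206.0], [268.0, 206.0]] [[258. 313.]]
0.191 14 [[270.0, 243.0], [230.0, 247.0], [224.0, 208.0], [266.0, 204.0]] [[267. 313.]]
0.157 4 [[269.0, 228.0], [234.0, 225.0], [235.0, 191.0], [272.0, 193.0]] [[248. 313.]]
0.157 9 [[271.0, 226.0], [235.0, 227.0], [233.0, 192.0], [270.0, 192.0]] [[258. 313.]]
0.157 14 [[272.0, 225.0], [237.0, 228.0], [232.0, 194.0], [268.0, 190.0]] [[267. 313.]]
```

Call:
{"fn": "jog_arm", "kwargs": {
  "deltas": [-0.003, -0.027, 0, 0, 0, 0, 1, -0.003, -0.027, 0.02, 0, 0, 0, 1, -0.003, -0.027, 0.05, 0, 0, 0, 1, -0.003, -0.027, 0.075, 0, 0, 0, 1, -0.003, -0.027, 0.084, 0, 0, 0, 1, -0.003, -0.027, 0.084, 0, 0, 0, 1, -0.003, -0.027, 0.084, 0, 0, 0, 1]
}}

```text
time: 2.65
tool_pos: [0.5091, -0.179, 0.1743]
tcp_rot: [-0.236, 3.131, -0.001]
wrist_force: [-0.5, -0.5, -0.4]
width: 1.004
grip_force: 0.0
```

Call:
{"fn": "jog_arm", "kwargs": {
  "deltas": [0.001, 0, 0.001, 0, 0, 0, -1, 0.001, 0, 0.001, 0, 0, 0, -1, 0.001, 0, 0.001, 0, 0, 0, -1, 0.001, 0, 0.001, 0, 0, 0, -1, 0.001, 0, 0.001, 0, 0, 0, -1, 0.001, 0, 0.001, 0, 0, 0, -1, 0.001, 0, 0.001, 0, 0, 0, -1, 0.001, 0, 0.001, 0, 0, 0, -1],
  "squeeze": 60
}}

```text
time: 3.45
tool_pos: [0.5081, -0.1803, 0.173]
tcp_rot: [-0.234, 3.132, -0.001]
wrist_force: [0.5, -0.6, 5.7]
width: 0.287
grip_force: 59.2
```

Call:
{"fn": "jog_arm", "kwargs": {
  "deltas": [0, 0, -0.01, 0, 0, 0, -1, 0, 0, -0.03, 0, 0, 0, -1, 0, 0, -0.05, 0, 0, 0, -1, 0, 0, -0.08, 0, 0, 0, -1, 0, 0, -0.11, 0, 0, 0, -1, 0, 0, -0.13, 0, 0, 0, -1, 0, 0, -0.13, 0, 0, 0, -1, 0, 0, -0.13, 0, 0, 0, -1]
}}

```text
time: 4.25
tool_pos: [0.5071, -0.1796, 0.3014]
tcp_rot: [0.234, -3.132, -0.001]
wrist_force: [-1.0, 0.6, -2.1]
width: 0.286
grip_force: 58.8
```

Call:
{"fn": "jog_arm", "kwargs": {
  "deltas": [-0.006, 0.025, 0, 0, 0, 3, -1, -0.016, 0.07, 0, 0, 0, 6, -1, -0.026, 0.115, 0, 0, 0, 9, -1, -0.036, 0.16, 0, 0, 0, 12, -1, -0.047, 0.205, 0, 0, 0, 15, -1, -0.057, 0.25, 0, 0, 0, 18, -1, -0.068, 0.295, 0, 0, 0, 21, -1, -0.075, 0.325, 0, 0, 0, 24, -1]
}}

```text
time: 5.05
tool_pos: [0.5317, 0.1554, 0.2991]
tcp_rot: [-0.422, -3.108, 0.001]
wrist_force: [0.1, -0.7, -1.8]
width: 0.284
grip_force: 59.0
```

Call:
{"fn": "jog_arm", "kwargs": {
  "deltas": [0, 0, 0, 0, 0, 0, -1, 0, 0, 0, 0, 0, 0, -1, 0, 0, 0, 0, 0, 0, -1]
}}

```text
time: 5.35
tool_pos: [0.5326, 0.1517, 0.3005]
tcp_rot: [-0.422, -3.11, 0.003]
wrist_force: [1.0, -0.6, -1.9]
width: 0.286
grip_force: 59.1
```

Run:
```python
from h import *
s=readout.read_state(); print(s['tool_pos'],s['tcp_rot'],s['wrist_force'])
c=snap('scene','s1'); d=snap('top','t1'); w=snap('wrist','w2')
print(proj(c,[[.5343,.1711,.1]]),proj(w,[[.5343,.1711,.1]]))
y=cv2.resize(c['color'][20:240,240:460],None,fx=2.7,fy=2.7,interpolation=cv2.INTER_CUBIC)
cv2.imwrite('pics/s1c.png',y)
```

```text
[0.53260205 0.15172598 0.30047554] [-4.22200534e-01 -3.11040995e+00  2.52261989e-03] [ 0.95005218 -0.58098003 -1.92002359]
[[343.00742289 182.87194339]] [[307.92127032 170.80353788]]
```

View pics/s1c.png

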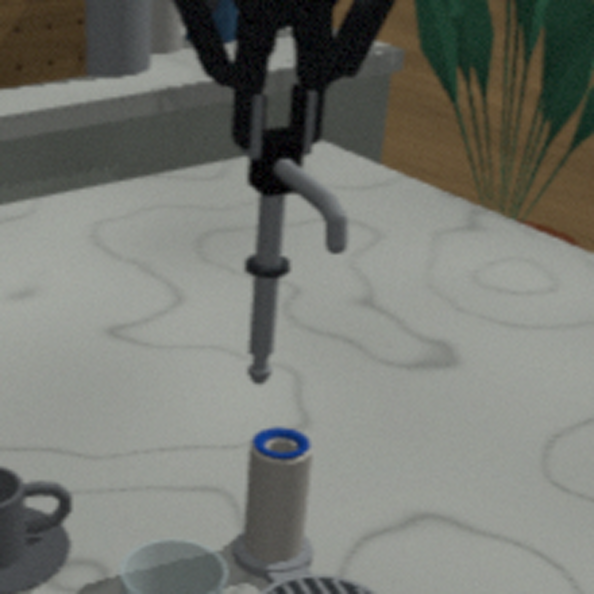

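View pics/w2.png

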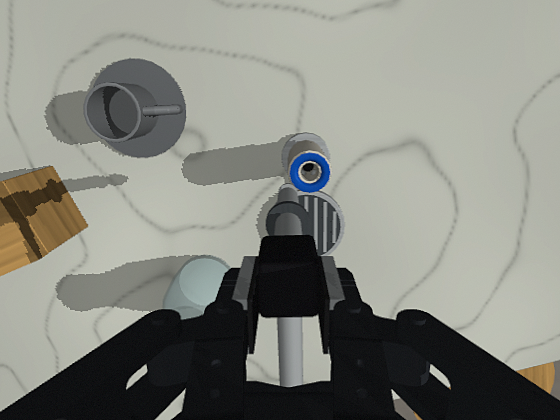

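Scene crop: collar at crop (281,443), tip at (259,381), flange at (267,265), block at (276,162). Wrist: collar at (310,172), tip at about (287,188). I'll compare these with a vertical spout model.

Run:
```python
from h import *
from scipy.optimize import least_squares
c=load('s1');w=load('w2');t0=load('top0')
S=lambda u,v:np.array([240+u/2.7,20+v/2.7])
p=np.array([.5326,.1517]);zt=.1525
P=[[*p,zt],[*p,zt+.0825],[*p,zt+.149]]
print('scene model tip,flange,block',((proj(c,P)-[240,20])*2.7).round(0).tolist())
print('wrist model',proj(w,P).round(1).tolist())
print('top model',proj(load('t1'),P).round(1).tolist())
print('collar by wrist',atz(w,310,171.5,.1),'scene',atz(c,*S(281,443),.1))
r=R.from_rotvec([-0.422, -3.110, 0.0025]).as_matrix();print(r.round(4))
a=cv2.imread('pics/w2.png')[120:260,230:370];b=cv2.imread('pics/t1.png')[150:290,110:250]
cv2.imwrite('pics/m2.png',cv2.resize(np.hstack([a,b]),None,fx=2.8,fy=2.8,interpolation=cv2.INTER_CUBIC))
```

```text
scene model tip,flange,block [[259.0, 379.0], [267.0, 264.0], [274.0, 160.0]]
wrist model [[288.4, 187.3], [288.3, 219.4], [288.2, 267.8]]
top model [[174.3, 232.2], [161.3, 222.9], [147.9, 213.2]]
collar by wrist [0.53551654 0.17289232 0.1       ] scene [0.53890561 0.17015084 0.1       ]
[[-0.9638  0.2665 -0.0033]
 [ 0.2665  0.9638 -0.0012]
 [ 0.0028 -0.002  -1.    ]]
```

View pics/m2.png

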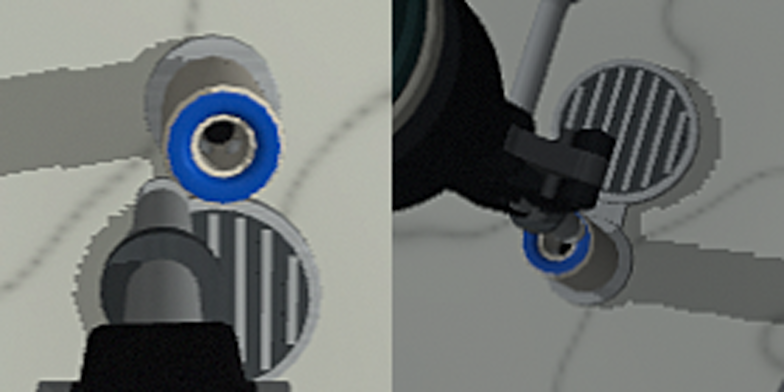

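Call:
{"fn": "jog_arm", "kwargs": {
  "deltas": [0.003, 0.02, 0, 0, 0, 0, -1, 0.003, 0.02, 0.005, 0, 0, 0, -1, 0.003, 0.02, 0.02, 0, 0, 0, -1, 0.003, 0.02, 0.035, 0, 0, 0, -1, 0.003, 0.02, 0.045, 0, 0, 0, -1, 0.003, 0.02, 0.045, 0, 0, 0, -1, 0.003, 0.02, 0.045, 0, 0, 0, -1]
}}

```text
time: 6.2
tool_pos: [0.5355, 0.1724, 0.2564]
tcp_rot: [-0.423, -3.112, 0.001]
wrist_force: [-0.4, 0.6, -0.8]
width: 0.285
grip_force: 59.2
```

Run:
```python
from h import *
s=readout.read_state(); print(s['tool_pos'],s['tcp_rot'],s['wrist_force'])
w=snap('wrist','w3');c=snap('scene','s3')
p=s['tool_pos'];zt=p[2]-.148
print('tip model w (x2.8 crop)',((proj(w,[[p[0],p[1],zt]])-[230,100])*2.8).round(0),'s',((proj(c,[[p[0],p[1],zt]])-[270,110])*2.8).round(0))
a=w['color'][100:240,230:370];b=c['color'][110:250,270:410]
cv2.imwrite('pics/m3.png',cv2.resize(np.hstack([a,b]),None,fx=2.8,fy=2.8,interpolation=cv2.INTER_CUBIC))
```

```text
[0.53550748 0.17235512 0.25642066] [-4.22783278e-01 -3.11177502e+00  9.66212037e-04] [-0.4016821   0.60119125 -0.7534189 ]
tip model w (x2.8 crop) [[163. 247.]] s [[208. 194.]]
```

View pics/m3.png

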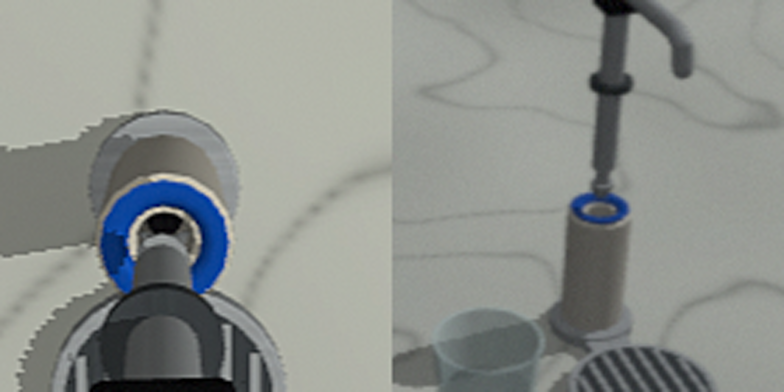

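Tip and mouth are aligned within about 0.6 mm. Descending through the funnel into the bore.

Call:
{"fn": "jog_arm", "kwargs": {
  "deltas": [0, 0.0005, 0.004, 0, 0, 0, -1, 0, 0.0005, 0.008, 0, 0, 0, -1, 0, 0.0005, 0.01, 0, 0, 0, -1, 0, 0.0005, 0.012, 0, 0, 0, -1, 0, 0.0005, 0.014, 0, 0, 0, -1, 0, 0.0005, 0.016, 0, 0, 0, -1]
}}

```text
time: 6.9
tool_pos: [0.536, 0.1732, 0.241]
tcp_rot: [-0.422, -3.113, 0.0]
wrist_force: [0.0, 1.2, -2.2]
width: 0.285
grip_force: 59.2
```

Call:
{"fn": "jog_arm", "kwargs": {
  "deltas": [0, 0, 0.002, 0, 0, 0, -1, 0, 0, 0.004, 0, 0, 0, -1, 0, 0, 0.006, 0, 0, 0, -1, 0, 0, 0.008, 0, 0, 0, -1, 0, 0, 0.01, 0, 0, 0, -1, 0, 0, 0.012, 0, 0, 0, -1]
}}

```text
time: 7.5
tool_pos: [0.536, 0.1732, 0.229]
tcp_rot: [-0.422, -3.113, 0.0]
wrist_force: [0.5, 0.4, -1.7]
width: 0.284
grip_force: 59.2
```

Call:
{"fn": "jog_arm", "kwargs": {
  "deltas": [0, 0, 0.001, 0, 0, 0, -1, 0, 0, 0.002, 0, 0, 0, -1, 0, 0, 0.003, 0, 0, 0, -1, 0, 0, 0.004, 0, 0, 0, -1, 0, 0, 0.005, 0, 0, 0, -1]
}}

```text
time: 8.0
tool_pos: [0.536, 0.1733, 0.2241]
tcp_rot: [0.422, 3.113, 0.0]
wrist_force: [-0.3, 0.8, -2.1]
width: 0.286
grip_force: 59.2
```

Call:
{"fn": "jog_arm", "kwargs": {
  "deltas": [0, 0, 0.001, 0, 0, 0, -1, 0, 0, 0.002, 0, 0, 0, -1, 0, 0, 0.003, 0, 0, 0, -1]
}}

```text
time: 8.3
tool_pos: [0.536, 0.1732, 0.2211]
tcp_rot: [0.422, 3.113, -0.0]
wrist_force: [-0.3, -0.6, -2.0]
width: 0.285
grip_force: 59.2
```

Call:
{"fn": "jog_arm", "kwargs": {
  "deltas": [0, 0, 0.001, 0, 0, 0, -1, 0, 0, 0.002, 0, 0, 0, -1, 0, 0, 0.003, 0, 0, 0, -1, 0, 0, 0.004, 0, 0, 0, -1]
}}

```text
time: 8.7
tool_pos: [0.5359, 0.1732, 0.2171]
tcp_rot: [-0.422, -3.113, 0.0]
wrist_force: [-0.0, -0.8, -1.2]
width: 0.285
grip_force: 59.3
```

Call:
{"fn": "jog_arm", "kwargs": {
  "deltas": [0, 0, 0.001, 0, 0, 0, -1, 0, 0, 0.002, 0, 0, 0, -1, 0, 0, 0.003, 0, 0, 0, -1, 0, 0, 0.004, 0, 0, 0, -1]
}}

```text
time: 9.1
tool_pos: [0.5369, 0.1733, 0.2151]
tcp_rot: [0.422, 3.111, 0.001]
wrist_force: [-0.6, -1.0, 7.4]
width: 0.285
grip_force: 60.4
```

Resistance has begun at a depth of about 33 mm. From here I go in small steps and watch the force.

Call:
{"fn": "jog_arm", "kwargs": {
  "deltas": [0, 0, 0.001, 0, 0, 0, -1, 0, 0, 0.001, 0, 0, 0, -1]
}}

```text
time: 9.3
tool_pos: [0.5368, 0.1734, 0.214]
tcp_rot: [0.422, 3.111, 0.002]
wrist_force: [-1.6, -0.5, 6.1]
width: 0.285
grip_force: 60.2
```

Call:
{"fn": "jog_arm", "kwargs": {
  "deltas": [0, 0, 0.001, 0, 0, 0, -1, 0, 0, 0.002, 0, 0, 0, -1]
}}

```text
time: 9.5
tool_pos: [0.5371, 0.1734, 0.2126]
tcp_rot: [0.422, 3.11, 0.002]
wrist_force: [-2.1, -0.2, 4.9]
width: 0.289
grip_force: 60.1
```

Call:
{"fn": "jog_arm", "kwargs": {
  "deltas": [0, 0, 0.001, 0, 0, 0, -1, 0, 0, 0.002, 0, 0, 0, -1]
}}

```text
time: 9.7
tool_pos: [0.5366, 0.1734, 0.2093]
tcp_rot: [0.422, 3.111, 0.001]
wrist_force: [-1.3, 0.3, 2.3]
width: 0.283
grip_force: 59.7
```

Call:
{"fn": "jog_arm", "kwargs": {
  "deltas": [0, 0, 0.001, 0, 0, 0, -1, 0, 0, 0.001, 0, 0, 0, -1]
}}

```text
time: 9.9
tool_pos: [0.5356, 0.1733, 0.2061]
tcp_rot: [-0.422, -3.112, 0.0]
wrist_force: [0.9, 0.1, -3.1]
width: 0.286
grip_force: 59.1
```

Call:
{"fn": "jog_arm", "kwargs": {
  "deltas": [0, 0, 0.0005, 0, 0, 0, -1, 0, 0, 0.001, 0, 0, 0, -1]
}}

```text
time: 10.1
tool_pos: [0.5358, 0.1733, 0.2055]
tcp_rot: [-0.422, -3.112, 0.0]
wrist_force: [-0.2, 2.0, -1.8]
width: 0.286
grip_force: 59.2
```

Call:
{"fn": "jog_arm", "kwargs": {
  "deltas": [0, 0, 0.0005, 0, 0, 0, -1, 0, 0, 0.001, 0, 0, 0, -1]
}}

```text
time: 10.3
tool_pos: [0.536, 0.1732, 0.2053]
tcp_rot: [0.422, 3.113, -0.0]
wrist_force: [-0.6, 1.0, 1.3]
width: 0.286
grip_force: 59.4
```

Call:
{"fn": "jog_arm", "kwargs": {
  "deltas": [0, 0, 0.0005, 0, 0, 0, -1, 0, 0, 0.0005, 0, 0, 0, -1]
}}

```text
time: 10.5
tool_pos: [0.5362, 0.1732, 0.2051]
tcp_rot: [0.422, 3.113, 0.0]
wrist_force: [-0.3, -0.7, 1.0]
width: 0.289
grip_force: 59.5
```

Call:
{"fn": "jog_arm", "kwargs": {
  "deltas": [0, 0, 0.0005, 0, 0, 0, -1, 0, 0, 0.0005, 0, 0, 0, -1]
}}

```text
time: 10.7
tool_pos: [0.5363, 0.1733, 0.2048]
tcp_rot: [0.422, 3.112, 0.0]
wrist_force: [-0.4, 0.3, 3.1]
width: 0.281
grip_force: 59.7
```

Resistance peaked, dropped away, and is now firming up, so it has probably clicked. I'll test with a light pull.

Call:
{"fn": "jog_arm", "kwargs": {
  "deltas": [0, 0, -0.001, 0, 0, 0, -1, 0, 0, -0.002, 0, 0, 0, -1, 0, 0, -0.003, 0, 0, 0, -1, 0, 0, -0.003, 0, 0, 0, -1]
}}

```text
time: 11.1
tool_pos: [0.5352, 0.1732, 0.2056]
tcp_rot: [-0.422, -3.111, 0.001]
wrist_force: [0.6, 0.6, -8.7]
width: 0.284
grip_force: 59.1
```

It holds against about 6–7 N of pull, so it is locked. I'll relax, release and withdraw upward.

Call:
{"fn": "jog_arm", "kwargs": {
  "deltas": [0, 0, 0.0015, 0, 0, 0, -1, 0, 0, 0.0015, 0, 0, 0, -1, 0, 0, 0.0015, 0, 0, 0, -0.2, 0, 0, 0.0015, 0, 0, 0, 0.2, 0, 0, 0.0015, 0, 0, 0, 0.6, 0, 0, 0.0015, 0, 0, 0, 1, 0, 0, 0.0015, 0, 0, 0, 1, 0, 0, 0.0015, 0, 0, 0, 1]
}}

```text
time: 11.9
tool_pos: [0.5361, 0.1732, 0.2059]
tcp_rot: [0.422, 3.113, 0.0]
wrist_force: [-0.1, -0.8, -0.3]
width: 1.001
grip_force: 0.0
```

Call:
{"fn": "jog_arm", "kwargs": {
  "deltas": [0, 0, -0.02, 0, 0, 0, 1, 0, 0, -0.05, 0, 0, 0, 1, 0, 0, -0.08, 0, 0, 0, 1, 0, 0, -0.1, 0, 0, 0, 1, 0, 0, -0.1, 0, 0, 0, 1, 0, 0, -0.1, 0, 0, 0, 1]
}}

```text
time: 12.5
tool_pos: [0.536, 0.1732, 0.3054]
tcp_rot: [0.422, 3.113, 0.0]
wrist_force: [0.4, -0.7, 0.3]
width: 1.002
grip_force: 0.0
```

Run:
```python
from h import *
s=readout.read_state(); print(s['tool_pos'],s['width'],s['wrist_force'])
c=snap('scene','s4');x=np.array([.9655,-.2605])*.09
zt=.0575;p=np.array([.536,.173])
print('model flange,blocktop,mouth',((proj(c,[[*p,zt+.0825],[*p,zt+.166],[*(p+x),zt+.126]])-[220,60])*2.7).round(0).tolist())
cv2.imwrite('pics/s4c.png',cv2.resize(c['color'][60:280,220:440],None,fx=2.7,fy=2.7,interpolation=cv2.INTER_CUBIC))
```

```text
[0.53596601 0.17322012 0.30543691] 1.0023460847733452 [ 0.36322488 -0.73344455  0.2977175 ]
model flange,blocktop,mouth [[340.0, 282.0], [350.0, 168.0], [402.0, 287.0]]
```

View pics/s4c.png

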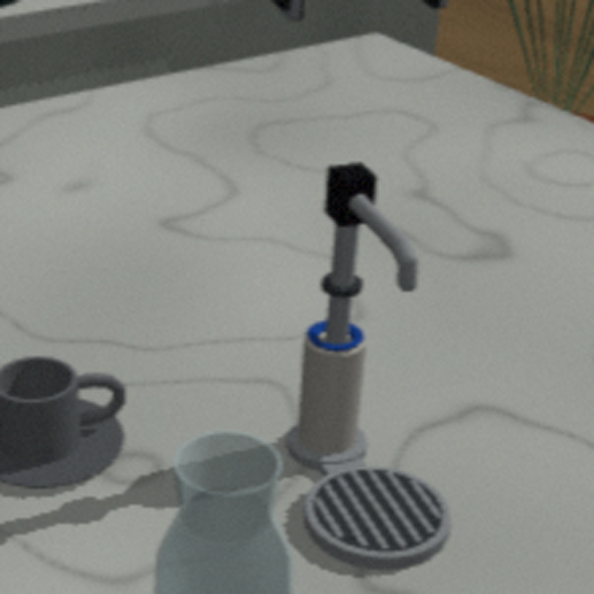

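The spout stands upright and locked on its own: flange at crop (342,284), mouth at (406,288) over the tray, matching the model within a few pixels. Handing in.

```bash
python3 -c "
from workcell import finish_job
print(finish_job())"
```

```text
the job is handed in; nothing more can be done
None
```

The job is handed in: the spout clicked into the coupling, held against a light pull of about 7 N, was let go, and stands upright with its mouth over the drip tray; the judge returned no result.

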